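# Tip the tubes back onto the slant rest

### The arm

A 7-joint arm with a two-finger parallel gripper is mounted at the origin on a cart in front of the work surface, level with it; the furniture and walls round the work are solid. World frame = base frame: x ahead of the robot, y to its left, z up, the work surface at z = 0. Lengths are in m, angles in rad, forces in N, time in s.
With the tool pointing down it reaches from about 0.35 to 0.9 m from the base axis. Payload 8.1 kg.
Tool frame: the origin (TCP) lies midway between the tips of the shut fingers; the grasp point (between the pads) lies 19 mm behind it; z points along the fingers, y is the line along which they close (so a half turn about z gives the same grasp; the last joint's range is limited). The gripper opens to 92 mm and grips with 3 to 60 N. Pads are 19 mm wide; open, the fingers measure 130 mm over their backs; the gripper's body (75 mm by 190 mm) begins 47 mm behind the grasp point.
Start: joints at [-1.236, 0.434, 0.025, 1.573, -0.012, 1.134, -0.075], TCP at [0.265, 0.566, 0.194] pointing down, gripper open.
Joint ranges: [-2.62, 2.62], [-0.44, 2.09], [-1.27, 1.32], [0.08, 2.57], [-1.32, 4.46], [0.12, 2], [-2.74, 2.74]. Speed limits (rad/s): [2.22, 2.22, 3.01, 3.01, 3.14, 3.14, 3.14].

### API

Orientations are given as a unit quaternion [x, y, z, w].
In Python, from bench import * gives the robot as it stands. The module is installed in compiled form; this text tells all that it offers. Calls block until the motion is done:
- goto(position, orientation): joint-space move of the TCP to a pose.
- move_linear(position, rot=None, velocity=0.15, f_stop=None): straight line of the TCP; rot=None keeps the orientation; velocity is the mean speed in m/s. With f_stop (N) it stops when the force on the tool has changed by that much, and returns True; else False.
- goto_joints(angles): joint-space move.
- gripper_to(opening, f_grip=None): finger opening in m; f_grip is the grip in N (None keeps the last); returns when the fingers have stopped.
- wait(seconds).
- inverse_kinematics(position, orientation): joint angles nearest the present ones, or None.
- camera(name): name is "side" or "top"; returns a dict with "img" (480x640x3 uint8, red, green, blue), "fx", "fy", "cx", "cy" (pixels), "dist" ([k1, k2, p1, p2, k3] as OpenCV has them; the pictures are not rectified), "T" (4x4, takes a point from camera to world coordinates). Camera axes: x right, y up, looking along -z (the intrinsics and any distortion apply to the point x, -y, -z); pixel columns grow to the right and rows downward; lengths in m; the calibration is good to about 2 mm. A picture is of the moment at which its call begins. There is no depth.
A pose or a line that the arm cannot do raises MotionError and nothing moves.
- sign_off(): hands the job in; it is judged then, once.
Trained networks look in a picture, given as the dict that the camera call returned (one of the last four; its "shot" number tells which), for a name from the list of things; names that differ only in an ending like _2 or _b are one class to them, and where a whole thing is asked for, a point or a joint stands for the part that bears it (a point fixed in the world has none). Each returns a list of dicts, best first, with "p" (0 to 1); they miss things now and then, are a little off and sometimes report something else, mostly with a low value. They report only what shows in the picture. A call takes as long as a camera call. They do not tell look-alikes from the thing itself.
- recognise(picture, name): "at" ([x, y, z] in m, in the coordinates of the camera as it stood for that picture, good to about 4 mm: the middle of the surface that is visible of it).
- place_of(picture, name): "at" ([x, y, z] in m, in the coordinates of the camera as it stood for that picture, good to about 4 mm: a listed point, or the origin of a listed thing).
Readings, each from a call of its own:
- get_clock(): time.
- get_qpos(): joint angles.
- get_qd(): joint speeds.
- get_joint_torque(): joint torques, N m.
- get_ee_pos(): TCP position.
- get_tcp_rot(): TCP orientation.
- get_ft_force(): force on the tool from outside, world axes, zero at the start.
- get_wrist_torque(): the same for the moment, N m.
- get_gripper_width(): finger opening in m.
- get_grasp_force(): force on a finger pad.
Only numpy, scipy, OpenCV 4.12 (cv2) and the standard library are available. Lean on these libraries where they do the work, as an engineer would, in place of code of your own. Each camera call takes 0.05 s, during which the arm holds its last target. There are 200 camera calls.

### The job

Two capped sample tubes stand upright on the grey slant rest, each at the foot of its groove. Without gripping or lifting them, gently push each tube over near its cap so that it falls back along its own groove and lies in it, its foot still at its standing place. Leave the little vial in the third place standing, and do not disturb the tube and the bottle that stand on the bench beside the rest.

Things in the scene. Friction and masses are not known exactly. Their poses are not given: they have to be found in the camera images.
- slant_rest: fixed grey rest with three parallel aluminium V grooves, base block 225 mm wide, 30 mm thick. Origin: on the bench under the middle standing place. x (away from the robot at yaw 0) runs along the grooves: the way the tubes fall; y across. Standing places at x = 0, y = +70, 0, -70 mm. Block from x = -35 to +125 mm; heel bar 6 mm thick at x = -23 mm, its top 37 mm above the bench.
- tube_a: capped self-standing 50 ml tube, about 55 g, upright at the foot of a groove at the start: body 30 mm across, screw cap 34 mm across and 13 mm high, 111 mm tall in all. Origin: centre of its underside; z runs up to the cap. Leaned over about 15 degrees it passes its balance and falls by itself.
- tube_b: the second, identical tube: capped self-standing 50 ml tube, about 55 g, upright at the foot of a groove at the start: body 30 mm across, screw cap 34 mm across and 13 mm high, 111 mm tall in all. Origin: centre of its underside; z runs up to the cap. Leaned over about 15 degrees it passes its balance and falls by itself.
- tube_a_cap (a point): centre of the top of tube_a's cap
- tube_b_cap (a point): centre of the top of tube_b's cap
- vial: small clear glass vial, 28 mm across and 54 mm tall, standing upright at the foot of the third groove; to be left standing. Origin: centre of its underside, z up.
- spare_tube: a third capped 50 ml tube (35 mm across, 111 mm tall) standing on the bench close beside the rest, to its left; to be left alone. Origin: centre of its underside, z up.
- bottle: small screw-capped bottle, 46 mm across and 97 mm tall, standing on the bench close beside the rest, to its right; to be left alone. Origin: centre of its underside, z up.
- foot_0 (a point): centre of the standing place at the foot of the left (y = +70 mm of the rest) groove, on top of the base block
- head_0 (a point): where the centre of the cap's top comes to be when a tube lies properly in the left (y = +70 mm of the rest) groove. The V groove starts 28 mm beyond its standing place, climbs at 28 degrees, is 84 mm long, 38 mm wide, 19 mm deep; its upper edges reach 87 mm above the bench
- foot_1 (a point): centre of the standing place at the foot of the middle groove, on top of the base block
- head_1 (a point): where the centre of the cap's top comes to be when a tube lies properly in the middle groove. The V groove starts 28 mm beyond its standing place, climbs at 28 degrees, is 84 mm long, 38 mm wide, 19 mm deep; its upper edges reach 87 mm above the bench
- foot_2 (a point): centre of the standing place at the foot of the right (y = -70 mm of the rest) groove, on top of the base block
- head_2 (a point): where the centre of the cap's top comes to be when a tube lies properly in the right (y = -70 mm of the rest) groove. The V groove starts 28 mm beyond its standing place, climbs at 28 degrees, is 84 mm long, 38 mm wide, 19 mm deep; its upper edges reach 87 mm above the bench
Mind the look-alikes: they are no part of the job. Leave any turquoise look-alike of the tube_a alone.

How it is judged:
By the outcome, as a careful person would: the job done as asked, in the order asked, and still so for the second after the job is handed in, with the robot touching nothing.
It also fails if it takes over 56 s, if anything falls off the work surface, if the arm or the gripper's body presses on something with over 40 N, if the wrist force passes 120 N, or if a joint passes its speed limit or range.

## Working session

There is one attempt and no reset: what is moved stays moved. The work goes in short steps, each a Python script; the robot and the scene stay as the last script left them, time stands still between calls to the robot, and variables do not carry over. Pictures are saved under pics/ and viewed, at most 10 in all, crops included, and the job is handed in when it is done.

```bash
mkdir -p pics; cat > h.py <<'E'
from bench import *
import numpy as np, cv2
def w(pic,p):
    return (np.array(pic["T"])@np.r_[p,1])[:3]
def save(pic,n): cv2.imwrite(f"pics/{n}.png",pic["img"][:,:,::-1])
E
python3 - <<'E'
from h import *
for c in("side","top"):
    p=camera(c); save(p,c+"0"); print(c,np.round(p["T"],3).tolist(),p["fx"],p["dist"])
    for n in("slant_rest","tube_a","tube_a_cap","vial","spare_tube","bottle","foot_0","foot_1","foot_2","head_0","head_1","head_2"):
        for d in place_of(p,n)[:5]: print(n,round(d["p"],2),np.round(w(p,d["at"]),3), {k:v for k,v in d.items() if k not in("p","at")})
print(get_clock(),get_tcp_rot())
E
```

```text
side [[0.853, 0.315, -0.415, 0.121], [-0.521, 0.48, -0.706, -0.68], [-0.023, 0.819, 0.574, 0.618], [0.0, 0.0, 0.0, 1.0]] 528.0615005196477 [0.04400051 0.         0.         0.         0.        ]
slant_rest 0.61 [ 0.466 -0.059 -0.002] {}
tube_a 0.73 [ 0.481 -0.128  0.031] {}
tube_a 0.58 [0.343 0.036 0.002] {}
tube_a 0.57 [0.445 0.003 0.032] {}
tube_a_cap 0.84 [0.343 0.038 0.114] {}
tube_a_cap 0.8 [0.445 0.006 0.143] {}
tube_a_cap 0.67 [0.347 0.114 0.111] {}
vial 0.85 [ 0.466 -0.057  0.027] {}
spare_tube 0.84 [ 0.462  0.087 -0.004] {}
spare_tube 0.53 [0.544 0.045 0.096] {}
bottle 0.8 [ 0.547 -0.184 -0.   ] {}
bottle 0.7 [ 0.461 -0.06   0.028] {}
bottle 0.28 [ 0.568 -0.025  0.095] {}
foot_0 0.97 [ 0.488 -0.126  0.028] {}
foot_0 0.8 [0.443 0.006 0.036] {}
foot_1 0.97 [ 0.488 -0.126  0.028] {}
foot_1 0.8 [0.443 0.006 0.036] {}
foot_2 0.97 [ 0.488 -0.126  0.028] {}
foot_2 0.8 [0.443 0.006 0.036] {}
head_0 0.89 [ 0.568 -0.029  0.094] {}
head_0 0.77 [ 0.587 -0.097  0.096] {}
head_0 0.59 [0.547 0.043 0.093] {}
head_1 0.89 [ 0.568 -0.029  0.094] {}
head_1 0.77 [ 0.587 -0.097  0.096] {}
head_1
[... 829 characters left out ...]
2] {}
foot_0 0.7 [0.443 0.009 0.027] {}
foot_0 0.57 [ 0.484 -0.128  0.029] {}
foot_1 0.93 [ 0.462 -0.056  0.032] {}
foot_1 0.7 [0.443 0.009 0.027] {}
foot_1 0.57 [ 0.484 -0.128  0.029] {}
foot_2 0.93 [ 0.462 -0.056  0.032] {}
foot_2 0.7 [0.443 0.009 0.027] {}
foot_2 0.57 [ 0.484 -0.128  0.029] {}
head_0 0.95 [ 0.562 -0.025  0.097] {}
head_0 0.81 [ 0.589 -0.097  0.092] {}
head_0 0.72 [0.539 0.04  0.094] {}
head_1 0.95 [ 0.562 -0.025  0.097] {}
head_1 0.81 [ 0.589 -0.097  0.092] {}
head_1 0.72 [0.539 0.04  0.094] {}
head_2 0.95 [ 0.562 -0.025  0.097] {}
head_2 0.81 [ 0.589 -0.097  0.092] {}
head_2 0.72 [0.539 0.04  0.094] {}
1.3 [ 2.17175355e-01  9.76132606e-01  1.00345420e-05 -3.75526189e-06]
```

View pics/top0.png

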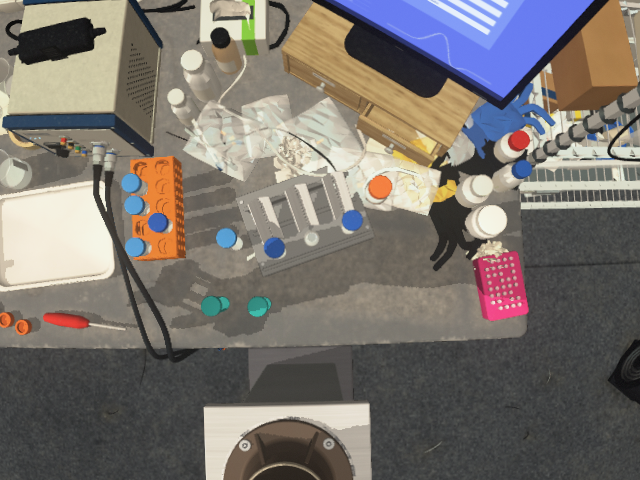

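View pics/side0.png

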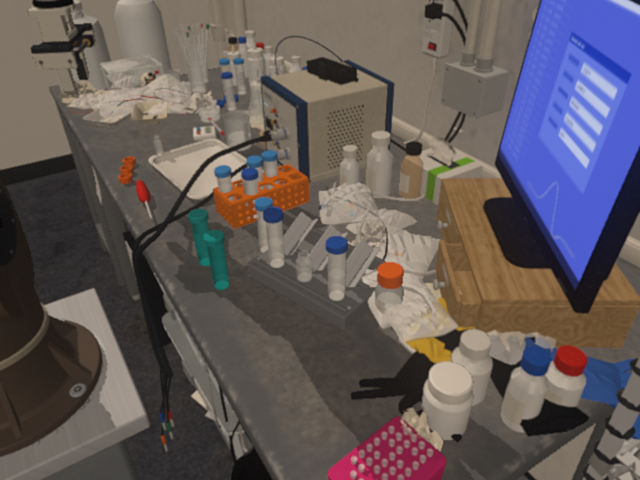

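The top view shows the dark-blue caps at the rest's left (274,247) and right (351,220) places, with the vial between them at (311,238). The spare is at (227,238), the bottle at (379,187), and the turquoise look-alikes at (212,306) and (259,306). The side view agrees. The foot and head points give a rest yaw of about 17.9°, and the feet measure 139 mm apart against the nominal 140 mm.

I'll push with the fingers shut and their tips at z = 0.122, which is above everything 111 mm tall.

```bash
cat >> h.py <<'E'
from scipy.spatial.transform import Rotation as R
yaw=np.radians(17.9); X=np.array([np.cos(yaw),np.sin(yaw),0])
F={0:np.array([.4435,.0055,0]),2:np.array([.485,-.127,0])}
def quat():
    for s in(1,-1):   # tool z down, tool y across the grooves
        Z=np.array([0,0,-1.]); x=s*X
        q=R.from_matrix(np.c_[x,np.cross(Z,x),Z]).as_quat()
        if all(inverse_kinematics(F[0]-.045*X+[0,0,z],q) is not None for z in(.122,.22)): yield q
def push(i,q,z=.122):
    at=lambda u,h: F[i]+u*X+[0,0,h]
    goto(at(-.045,.22),q)
    move_linear(at(-.045,z))
    r=move_linear(at(.010,z),velocity=.05,f_stop=6)
    print(i,"stopped" if r else "done",get_ee_pos(),get_ft_force())
    wait(.8)
    move_linear(at(-.045,z+.01)); move_linear(at(-.045,.22))
E
python3 - <<'E'
from h import *
qs=list(quat()); now=np.array(get_qpos())
q=min(qs,key=lambda q:abs(inverse_kinematics(F[0]-.045*X+[0,0,.22],q)-now).max())
print(len(qs),q,inverse_kinematics(F[0]-.045*X+[0,0,.22],q))
p=np.array(get_ee_pos()); move_linear(p+[0,0,.06]); gripper_to(0)
push(0,q)
for c in("top","side"):
    p=camera(c); save(p,c+"1")
    for n in("tube_a","tube_a_cap"):
        for d in place_of(p,n)[:5]: print(n,round(d["p"],2),np.round(w(p,d["at"]),3))
print(get_clock())
E
```

```text
2 [0.98782448 0.15557248 0.         0.        ] [-0.89244038 -0.00596093  0.80394604  2.07910837  0.00490244  1.0666255
 -1.3492539 ]
0 done [0.45266916 0.00847628 0.12197324] [-0.03699891  0.18663146  0.03250361]
tube_a 0.89 [ 0.489 -0.129  0.027]
tube_a 0.94 [0.346 0.036 0.003]
tube_a 0.86 [ 0.482 -0.13   0.032]
tube_a 0.81 [ 0.349  0.118 -0.005]
tube_a 0.68 [0.443 0.002 0.033]
tube_a 0.36 [ 0.484 -0.127  0.142]
tube_a_cap 0.85 [0.446 0.008 0.143]
tube_a_cap 0.83 [0.343 0.037 0.111]
tube_a_cap 0.67 [ 0.568 -0.026  0.092]
tube_a_cap 0.55 [0.348 0.115 0.111]
9.8167
```

View pics/side1.png

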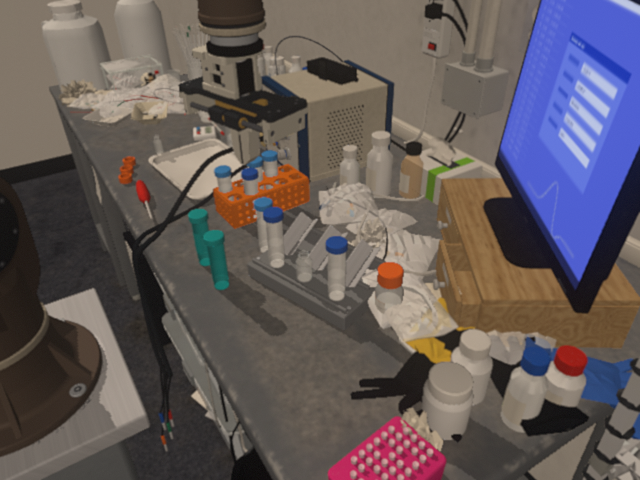

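The left tube still stands, cap at (273,215), with the shut fingers hovering just behind it. It evidently rocked back, so the push was a little short. I'll go further and watch it.

```bash
python3 - <<'E'
from h import *
at=lambda u,h: F[0]+u*X+[0,0,h]
move_linear(at(-.045,.122)); f0=np.array(get_ft_force())
for u in(-.02,0.01,.02,.03):
    r=move_linear(at(u,.122),velocity=.05,f_stop=6); print(u,r,np.round(np.array(get_ft_force())-f0,2))
    p=camera("side"); print([(round(d["p"],2),np.round(w(p,d["at"]),3)) for d in place_of(p,"tube_a_cap")[:4]])
    if u in(.01,): a=p["img"]
wait(.6)
p=camera("side")
im=np.hstack([cv2.resize(i[120:320,180:380],(400,400)) for i in(a,p["img"])])
cv2.imwrite("pics/s2.png",im[:,:,::-1]); print(get_clock())
E
```

```text
-0.02 False [-0.44 -0.08 -0.64]
[(0.92, array([0.443, 0.002, 0.146])), (0.78, array([0.341, 0.037, 0.113])), (0.72, array([0.35 , 0.115, 0.111]))]
0.01 False [-0.82 -1.35 -0.46]
[(0.75, array([0.349, 0.116, 0.109])), (0.56, array([0.442, 0.005, 0.143])), (0.56, array([0.343, 0.039, 0.111]))]
0.02 False [-0.64 -0.58  0.17]
[(0.9, array([0.442, 0.006, 0.145])), (0.69, array([0.352, 0.113, 0.111])), (0.66, array([0.342, 0.037, 0.113]))]
0.03 False [-1.45 -0.54  0.23]
[(0.94, array([0.349, 0.117, 0.109])), (0.88, array([0.343, 0.04 , 0.112])), (0.86, array([0.443, 0.01 , 0.145])), (0.5, array([0.445, 0.004, 0.029]))]
13.7667
```

View pics/s2.png

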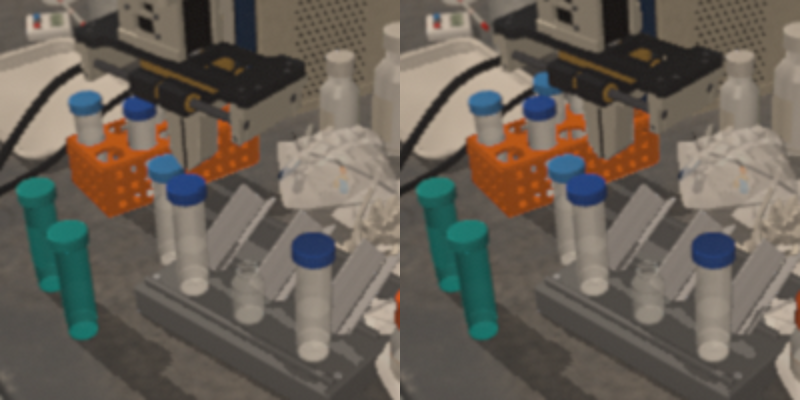

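```bash
cat >> h.py <<'E'
def proj(pic,P):
    c=(np.linalg.inv(pic["T"])@np.r_[P,1])[:3]*[1,-1,-1]
    K=np.array([[pic["fx"],0,pic["cx"]],[0,pic["fy"],pic["cy"]],[0,0,1.]])
    return cv2.projectPoints(c.reshape(1,3),np.zeros(3),np.zeros(3),K,np.array(pic["dist"],float))[0].ravel().round(1)
E
python3 - <<'E'
from h import *
t=np.array(get_ee_pos()); print(t,get_gripper_width(),get_tcp_rot(),np.round(get_qpos(),3))
for c in("side","top"):
    p=camera(c); print(c,"tcp",proj(p,t),"tcp+66",proj(p,t+[0,0,.066]),"cap",proj(p,F[0]+[0,0,.141]))
    u,v=proj(p,t).astype(int)
    im=cv2.resize(p["img"][v-110:v+90,u-100:u+100],(400,400),interpolation=cv2.INTER_CUBIC)
    a=im if c=="side" else np.hstack([a,im])
cv2.imwrite("pics/s3.png",a[:,:,::-1])
E
```

```text
[0.47205711 0.01474229 0.12202684] 0.0005473336627514606 [ 9.87822012e-01  1.55588148e-01  2.04108394e-05 -1.45478111e-05] [-0.738  0.32   0.758  2.069 -0.29   0.857 -1.072]
side tcp [285.1 212.8] tcp+66 [282.9 179.6] cap [272.3 210.9]
top tcp [268.6 229.9] tcp+66 [264.5 225.3] cap [273.4 245.7]
```

View pics/s3.png

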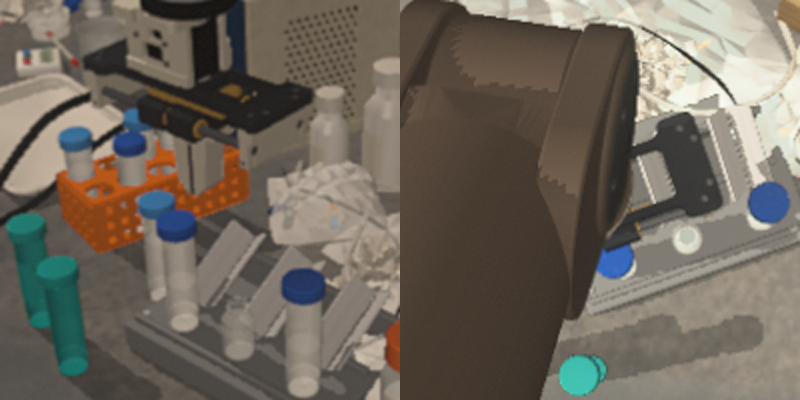

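The crops show the shut fingertips about 16 px above where the TCP projects in the side view, which is roughly 32 mm too high. Top-view horizontal position is consistent. So the real tips are at z ≈ 0.155 and passed over the cap. I'll go up, back and lower behind the tube, and check the tip height there.

```bash
python3 - <<'E'
from h import *
at=lambda u,h: F[0]+u*X+[0,0,h]
move_linear(at(.03,.17)); move_linear(at(-.05,.17)); print(move_linear(at(-.05,.092),velocity=.1,f_stop=6))
t=np.array(get_ee_pos())
p=camera("side")
for dz in(0,.02,.03,.04,.066): print(dz,proj(p,t+[0,0,dz]))
u,v=proj(p,t).astype(int); print(u,v)
cv2.imwrite("pics/s4.png",cv2.resize(p["img"][v-80:v+50,u-65:u+65],(600,600),interpolation=cv2.INTER_CUBIC)[:,:,::-1]);print(get_clock())
E
```

```text
False
0 [253.7 247.7]
0.02 [252.6 238. ]
0.03 [252.1 233.1]
0.04 [251.5 228.1]
0.066 [250.1 214.8]
253 247
16.0
```

View pics/s4.png

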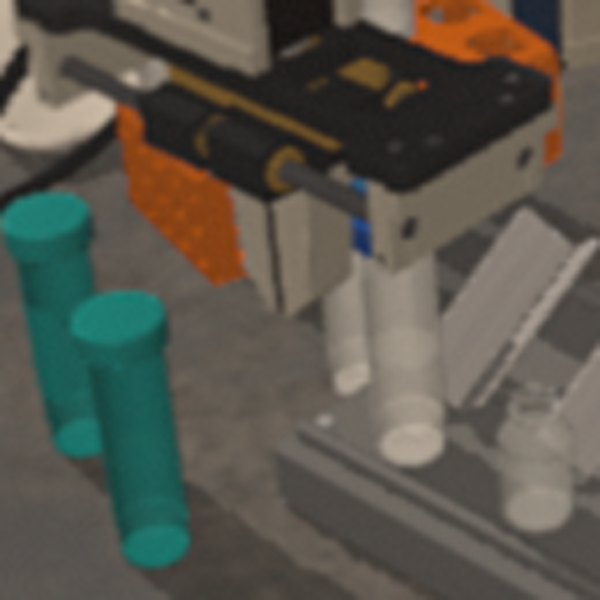

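The seam of the shut fingers ends about 26 mm above the nominal TCP, so the tips are at z ≈ 0.118, level with the underside of the cap. The body underside is at about 0.158, clear of the cap top at 0.141. I'll push at this height.

```bash
python3 - <<'E'
from h import *
at=lambda u,h: F[0]+u*X+[0,0,h]
f0=np.array(get_ft_force())
print(move_linear(at(.012,.092),velocity=.05,f_stop=6),np.round(np.array(get_ft_force())-f0,2))
wait(.5); move_linear(at(-.05,.094)); move_linear(at(-.05,.19))
for c in("side","top"):
    p=camera(c); save(p,c+"5")
    for n in("tube_a","tube_a_cap","spare_tube","vial"):
        for d in place_of(p,n)[:5]: print(n,round(d["p"],2),np.round(w(p,d["at"]),3))
print(get_clock())
E
```

```text
False [-0.86  0.14 -0.16]
tube_a 0.83 [ 0.347  0.113 -0.005]
tube_a 0.75 [0.45  0.006 0.049]
tube_a 0.73 [ 0.484 -0.127  0.034]
tube_a 0.73 [0.347 0.035 0.002]
tube_a 0.25 [0.444 0.01  0.036]
tube_a_cap 0.86 [0.342 0.034 0.114]
tube_a_cap 0.67 [0.543 0.038 0.098]
tube_a_cap 0.6 [0.35  0.115 0.11 ]
spare_tube 0.62 [ 0.463  0.087 -0.003]
vial 0.92 [ 0.462 -0.059  0.023]
tube_a 0.84 [ 0.485 -0.13   0.026]
tube_a 0.49 [ 0.464 -0.058  0.031]
tube_a 0.16 [0.543 0.043 0.095]
tube_a_cap 0.5 [0.545 0.043 0.09 ]
spare_tube 0.44 [0.54  0.043 0.096]
vial 0.68 [ 0.563 -0.028  0.097]
vial 0.47 [ 0.463 -0.06   0.03 ]
19.75
```

View pics/side5.png

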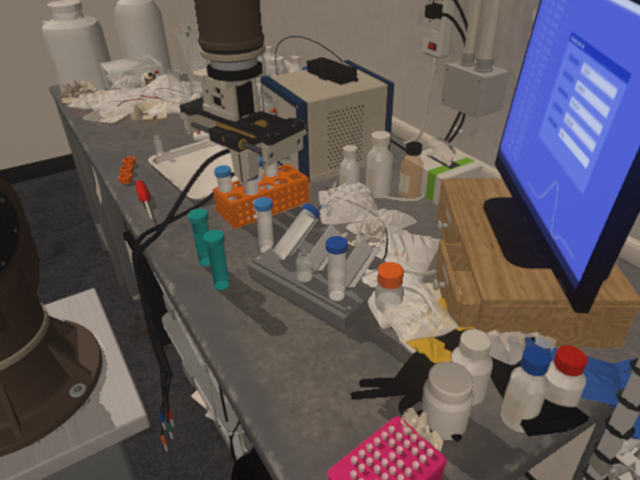

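The left tube lies in its groove: its cap is at (312,212), and the measured cap point (0.544, 0.041, 0.095) matches head_0. The spare and the vial still stand. Now the right tube gets the same push.

```bash
python3 - <<'E'
from h import *
q=np.array(get_tcp_rot()); at=lambda u,h: F[2]+u*X+[0,0,h]
move_linear(at(-.05,.20),velocity=.1); print(move_linear(at(-.05,.092),velocity=.1,f_stop=6))
f0=np.array(get_ft_force())
print(move_linear(at(.012,.092),velocity=.05,f_stop=6),np.round(np.array(get_ft_force())-f0,2))
wait(.5); move_linear(at(-.05,.094)); move_linear(at(-.05,.22)); move_linear(at(-.09,.26))
for c in("side","top"):
    p=camera(c); save(p,c+"6")
    for n in("tube_a","tube_a_cap","spare_tube","vial","bottle"):
        for d in place_of(p,n)[:5]: print(n,round(d["p"],2),np.round(w(p,d["at"]),3))
print(get_clock())
E
```

```text
False
False [-1.08 -0.74  0.02]
tube_a 0.91 [ 0.349  0.115 -0.003]
tube_a 0.87 [0.343 0.037 0.002]
tube_a 0.82 [0.447 0.007 0.044]
tube_a 0.68 [ 0.489 -0.123  0.043]
tube_a_cap 0.87 [0.348 0.116 0.109]
tube_a_cap 0.84 [0.342 0.037 0.114]
tube_a_cap 0.57 [0.539 0.043 0.099]
spare_tube 0.83 [ 0.463  0.088 -0.002]
vial 0.7 [ 0.465 -0.056  0.029]
bottle 0.92 [ 0.551 -0.182  0.004]
tube_a 0.79 [0.344 0.116 0.001]
tube_a 0.78 [ 0.348  0.035 -0.   ]
tube_a 0.75 [ 0.495 -0.124  0.04 ]
tube_a 0.74 [0.446 0.01  0.038]
tube_a 0.18 [ 0.461  0.094 -0.001]
tube_a_cap 0.71 [0.443 0.008 0.026]
tube_a_cap 0.7 [0.348 0.122 0.112]
tube_a_cap 0.7 [0.343 0.04  0.11 ]
tube_a_cap 0.35 [ 0.462 -0.057  0.033]
vial 0.44 [ 0.466 -0.058  0.034]
bottle 0.57 [ 0.547 -0.18   0.004]
27.1
```

View pics/side6.png

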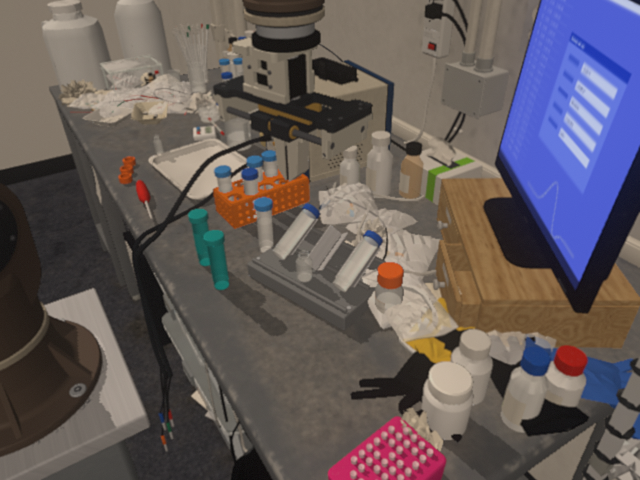

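Both tubes now lie in their grooves, with caps at (311,212) and (372,239). The vial (304,265), spare (263,225) and bottle (388,285) stand unmoved, and the arm is clear.

```bash
python3 -c "
from bench import *
print(sign_off())"
```

```text
the job is handed in; nothing more can be done
None
```

Both tubes were pushed over and lie in their own grooves with their feet in place, the vial, spare tube, bottle and turquoise look-alikes are unmoved, and the job was handed in at about 27 s; my first two passes at the left tube went over its cap without touching it, because the fingertips sit about 26 mm above the nominal TCP.

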